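# Get the wax out from behind the cans

## Robot

A 6-joint arm with a two-finger parallel gripper is mounted at the origin on the work surface. World frame = base frame: x ahead of the robot, y to its left, z up, the work surface at z = 0. Lengths are in m, angles in rad, forces in N, time in s.
With the tool pointing down it reaches from about 0.35 to 1 m from the base axis. Payload 7.1 kg.
Tool frame: the origin (TCP) lies on the centre line of the jaws, within the pads' length; the fingertips stand 22 mm ahead of it and the grasp point (between the pads) lies 3 mm ahead of it; z points along the fingers, y is the line along which they close (so a half turn about z gives the same grasp; the last joint's range is limited). The gripper opens to 85 mm and grips with 20 to 120 N. Pads are 22 mm wide; open, the fingers measure 114 mm over their backs; the gripper's body (76 mm by 85 mm) begins 54 mm behind the grasp point. The pads swing forward as they close: fully open they stand 13 mm farther back than shut.
Start: joints at [1.214, 0.423, 1.63, -0, 1.089, -0.019], TCP at [0.207, 0.59, 0.253] pointing down, gripper open.
Joint ranges: [-3, 3], [-0.9, 2.11], [0.09, 2.58], [-1.31, 4.45], [0.11, 2.69], [-2.54, 2.54]. Speed limits (rad/s): [2.39, 2.39, 3.01, 3.14, 3.14, 3.14].

## Interface

Orientations are given as a unit quaternion [w, x, y, z].
In Python, from cell import arm, kin, capture, sign_off gives the robot as it stands. The module is installed in compiled form; this text tells all that it offers. Calls block until the motion is done:
- arm.move_ptp(position, orientation): joint-space move of the TCP to a pose.
- arm.move_linear(position, attitude=None, velocity=0.15): straight line of the TCP; attitude=None keeps the orientation; velocity is the mean speed in m/s.
- arm.set_joints(angles): joint-space move.
- arm.command_gripper(opening, effort=None): opening from 0.0 (shut) to 1.0 (fully open); effort is the grip in N (None keeps the last); returns when the fingers have stopped.
- arm.wait(seconds).
- kin.solve_ik(position, orientation): joint angles nearest the present ones, or None.
- capture(name): name is "side" or "top"; returns a dict with "color" (400x640x3 uint8, blue, green, red), "z_map" (400x640 float32, m along the optical axis (not along the pixel's ray), 0 where there is no reading), "fx", "fy", "cx", "cy" (pixels), "cam_to_world" (4x4, takes a point from camera to world coordinates). Camera axes: x right, y up, looking along -z (the intrinsics and any distortion apply to the point x, -y, -z); pixel columns grow to the right and rows downward; lengths in m; the calibration is good to about 2 mm. A picture is of the moment at which its call begins.
A pose or a line that the arm cannot do raises arm.MotionError and nothing moves.
- sign_off(): hands the job in; it is judged then, once.
Readings, each from a call of its own:
- arm.get_clock(): time.
- arm.get_joint_positions(): joint angles.
- arm.get_qd(): joint speeds.
- arm.get_tau(): joint torques, N m.
- arm.get_position(): TCP position.
- arm.get_eef_rot(): TCP orientation.
- arm.get_wrist_force(): force on the tool from outside, world axes, zero at the start.
- arm.get_wrist_torque(): the same for the moment, N m.
- arm.get_finger_gap(): opening from 0.0 (shut) to 1.0 (fully open).
- arm.get_grip_force(): force on a finger pad.
Only numpy, scipy, OpenCV 4.12 (cv2) and the standard library are available. Lean on these libraries where they do the work, as an engineer would, in place of code of your own. Each camera call takes 0.05 s, during which the arm holds its last target. There are 200 camera calls.

## Task

The flat yellow wax tin is hemmed in by three cans in the wooden finish tray: first lift the green, red and blue cans out and stand them all in the black drip tray, then fetch the wax tin and stand it in the middle of the round cork mat by the carved swan, and finally put each can back on the very spot in the wooden tray where it stood at the start. Keep the cans and the tin upright, set them down rather than drop them, and leave the swan, the glue bottle and the brush jar where they are.

Things in the scene. Friction and masses are not known exactly. Their poses are not given: they have to be found in the camera images.
- wax_tin_mid (a point): Flat round tin of paste wax, yellow lid with a small brass disc; 56 mm in diameter, 28 mm tall, 0.06 to 0.13 kg, standing in the middle of the back row of the finish tray, about 7 mm from the tray's back wall, with a can on its left, one on its right and one close in front of it. The point is the tin's centre, 14 mm above its underside; z is up.
- can_green_mid (a point): Round steel can of wood finish with a green label and a green disc in the middle of its lid; 54 mm in diameter, 78 mm tall, 0.12 to 0.24 kg, standing upright in the finish tray at the start. The point is the can's centre, 39 mm above its underside; z is up along the can.
- can_red_mid (a point): Round steel can of wood finish with a red label and a red disc in the middle of its lid; 54 mm in diameter, 78 mm tall, 0.12 to 0.24 kg, standing upright in the finish tray at the start. The point is the can's centre, 39 mm above its underside; z is up along the can.
- can_blue_mid (a point): Round steel can of wood finish with a blue label and a blue disc in the middle of its lid; 54 mm in diameter, 78 mm tall, 0.12 to 0.24 kg, standing upright in the finish tray at the start. The point is the can's centre, 39 mm above its underside; z is up along the can.
- finish_tray: Open wooden tray, fixed to the bench: 166 mm along its x, 256 mm along its y, 45 mm high outside, sides 10 mm thick, floor 10 mm thick. Origin at the centre of its underside, z up, front towards -x. On its floor (10 mm above the origin) four dark can rings mark the places: the wax tin's at x = +38, y = 0 mm; the cans' at (+38, +78), (+38, -78) and (-21, 0) mm. Things stand within 3 mm of these; which can stands on which ring varies.
- drip_tray: Shallow black plastic tray with a grey rim, fixed to the bench, empty at the start: 130 mm along its x, 270 mm along its y, 15 mm high, walls and floor 3 mm thick. Origin at the centre of its underside, z up. The cans are stood on its floor anywhere inside the rim; three fit in a row along its y.
- cork_mat: Round cork mat, fixed on the pale wooden work board beside the swan: 90 mm in diameter, 4 mm thick. Origin at the centre of its underside (15 mm above the bench), z up.
- swan_mid (a point): Carved brown wooden swan standing on the work board behind the cork mat: about 215 mm long along its y from tail to bill, 96 mm wide over the wings, back 82 mm and head 170 mm above its foot. The point is in the middle of its body, 41 mm above its foot. Leave it alone.
- glue_bottle_mid (a point): Yellow glue bottle with an orange cap on the bench, 58 mm in diameter, 160 mm tall. The point is its centre, 80 mm up. Leave it alone.
- brush_jar_mid (a point): Amber glass jar with three brushes, 72 mm in diameter, jar 85 mm tall, brushes to 185 mm. The point is the jar's centre, 42 mm up. Leave it alone.
Mind the look-alikes: they are no part of the job. What is shaped like the part that bears can_red_mid but orange or purple is not meant.

How it is judged:
By the outcome, as a careful person would: the job done as asked, in the order asked, and still so for the second after the job is handed in, with the robot touching nothing.
It also fails if it takes over 131 s, if anything falls off the work surface, if the arm or the gripper's body presses on something with over 40 N, if the wrist force passes 120 N, or if a joint passes its speed limit or range.

## Working session

There is one attempt and no reset: what is moved stays moved. The work goes in short steps, each a Python script; the robot and the scene stay as the last script left them, time stands still between calls to the robot, and variables do not carry over. Pictures are saved under pics/ and viewed, at most 14 in all, crops included, and the job is handed in when it is done.

```bash
mkdir -p pics
python3 - <<'E'
from cell import arm,capture
import cv2,numpy as np
for n in("top","side"):
    c=capture(n); cv2.imwrite(f"pics/{n}0.png",c["color"]); np.savez(f"{n}0.npz",**{k:v for k,v in c.items()})
    print(n,{k:v for k,v in c.items() if k not in("color","z_map")})
print(arm.get_eef_rot(),arm.get_clock(),arm.get_position())
E
```

```text
top {'fx': 480.65172146792486, 'fy': 480.65172146792486, 'cx': 324.0942840922497, 'cy': 194.51365078252047, 'cam_to_world': array([[-0.01202137,  0.99778477, -0.06542966,  0.47742253],
       [-0.99992024, -0.01224899, -0.00307889,  0.00920053],
       [-0.00387352,  0.06538743,  0.99785243,  1.4944855 ],
       [ 0.        ,  0.        ,  0.        ,  1.        ]])}
side {'fx': 362.7587031381836, 'fy': 362.7587031381836, 'cx': 317.3932257690481, 'cy': 202.04695632422414, 'cam_to_world': array([[ 0.98686032,  0.09634118, -0.12971153,  0.43993221],
       [-0.16030693,  0.6842123 , -0.71144586, -0.77530817],
       [ 0.02020869,  0.72289135,  0.69066613,  0.82501853],
       [ 0.        ,  0.        ,  0.        ,  1.        ]])}
[-1.22527804e-04  1.68069298e-01  9.85774932e-01 -6.92048953e-04] 0.1 [0.20694185 0.58924249 0.25261698]
```

View pics/top0.png

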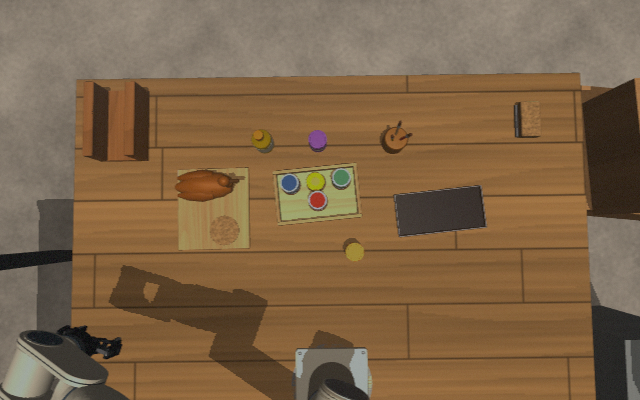

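View pics/side0.png

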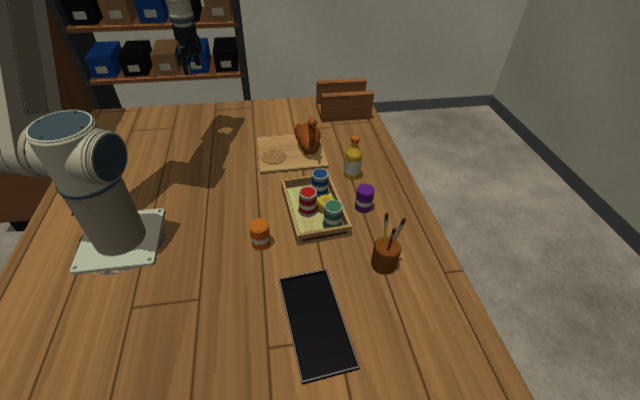

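The top view shows the blue can at (289,183), the tin at (316,181), the green can at (341,177) and the red can at (317,201). The mat is at (225,230) and the drip tray spans (395–485, 186–235). The orange can at (354,252) and the purple one at (318,140) are decoys. In the side view the tray is centred near (318,207), with nothing between it and the drip tray.

```bash
cat > vis.py <<'E'
import cv2,numpy as np
def ray(c,u,v,z):
    T=c["cam_to_world"]; d=T[:3,:3]@np.array([(u-c["cx"])/c["fx"],-(v-c["cy"])/c["fy"],-1.])
    o=T[:3,3]; return o+d*(z-o[2])/d[2]
def height(c,u,v):
    z=float(c["z_map"][int(round(v)),int(round(u))]); T=c["cam_to_world"]
    return (T@np.array([(u-c["cx"])/c["fx"]*z,-(v-c["cy"])/c["fy"]*z,-z,1.]))[2]
def cloud(c):
    h,w=c["z_map"].shape; u,v=np.meshgrid(np.arange(w),np.arange(h)); z=c["z_map"]
    P=np.stack([(u-c["cx"])/c["fx"]*z,-(v-c["cy"])/c["fy"]*z,-z,np.ones_like(z)],-1)
    return (P@c["cam_to_world"].T)[...,:3]
R={"blue":(105,130),"green":(40,95),"red":(0,9),"yellow":(22,34)}
def lid(c,col,box,z,smin=110):
    hsv=cv2.cvtColor(c["color"],cv2.COLOR_BGR2HSV); lo,hi=R[col]
    m=cv2.inRange(hsv,(lo,smin,50),(hi,255,255))
    if col=="red": m|=cv2.inRange(hsv,(172,smin,50),(180,255,255))
    k=np.zeros_like(m); k[box[1]:box[3],box[0]:box[2]]=255; m&=k
    n,l,s,ce=cv2.connectedComponentsWithStats(m); i=1+np.argmax(s[1:,4])
    return ray(c,*ce[i],z),ce[i],s[i]
E
python3 - <<'E'
from vis import *
c=dict(np.load("top0.npz"))
P=cloud(c)
for col,box,z in(("blue",(272,165,305,200),.088),("green",(328,160,355,195),.088),("red",(303,188,331,215),.088),("yellow",(303,168,330,192),.038)):
    p,ce,s=lid(c,col,box,z,80); print(col,p.round(4),ce.round(1),s,"h",height(c,*ce).round(4))
    # lid top disc by depth
    h=P[...,2]; u0,v0=ce.round().astype(int); W=np.zeros(h.shape,bool);W[v0-12:v0+13,u0-12:u0+13]=1
    m=W&(np.abs(h-z)<.012); 
    n,l,st,cc=cv2.connectedComponentsWithStats(m.astype(np.uint8)); i=l[v0,u0]; print("  depth",ray(c,*cc[i],z).round(4),st[i],np.median(h[l==i]).round(4))
img=c["color"]; hsv=cv2.cvtColor(img,cv2.COLOR_BGR2HSV)
# drip tray: dark region
m=cv2.inRange(hsv,(0,0,0),(180,255,75)); k=np.zeros_like(m);k[170:255,380:500]=255;m&=k
ct=max(cv2.findContours(m,0,2)[0],key=cv2.contourArea); b=cv2.minAreaRect(ct)
print("drip",b); q=np.array([ray(c,*x,.01) for x in cv2.boxPoints(b)]);print(q.round(3),q.mean(0).round(3),np.linalg.norm(q[1]-q[0]),np.linalg.norm(q[2]-q[1]))
# finish tray walls via depth band
h=P[...,2]; m=((h>.03)&(h<.056)).astype(np.uint8); k=np.zeros_like(m);k[155:230,265:368]=1;m&=k
ys,xs=np.nonzero(m); b=cv2.minAreaRect(np.c_[xs,ys].astype(np.float32)); print("tray",b)
q=np.array([ray(c,*x,.045) for x in cv2.boxPoints(b)]);print(q.round(3),q.mean(0).round(3),np.linalg.norm(q[1]-q[0]),np.linalg.norm(q[2]-q[1]))
crop=lambda a,x0,y0,x1,y1:cv2.resize(a[y0:y1,x0:x1],None,fx=4,fy=4,interpolation=cv2.INTER_NEAREST)
cv2.imwrite("pics/crop0.png",crop(img,170,130,365,260))
E
```

```text
blue [0.6066 0.1172 0.088 ] [288.7 182.4] [282 175  14  15 167] h 0.0882
  depth [0.6065 0.1156 0.088 ] [280 174  19  18 274] 0.0879
green [ 0.6211 -0.0361  0.088 ] [340.8 176.9] [334 170  14  15 159] h 0.083
  depth [ 0.6206 -0.038   0.088 ] [332 168  19  19 273] 0.0874
red [0.5552 0.0344 0.088 ] [317.  199.5] [310 192  15  16 187] h 0.0899
  depth [0.5552 0.033  0.088 ] [309 191  18  18 276] 0.0877
yellow [0.616  0.0375 0.038 ] [316.1 180.5] [303 170  27  22 521] h 0.0365
  depth [0.6141 0.0398 0.038 ] [307 172  18  19 262] 0.0375
drip ((439.6402282714844, 210.76219177246094), (40.74923324584961, 86.79917907714844), 83.6598129272461)
[[ 0.57  -0.203  0.01 ]
 [ 0.596 -0.471  0.01 ]
 [ 0.471 -0.48   0.01 ]
 [ 0.445 -0.214  0.01 ]] [ 0.52  -0.342  0.01 ] 0.26877057416089545 0.12557113441719134
tray ((317.0482482910156, 193.6329345703125), (54.70804977416992, 84.68599700927734), 84.0938491821289)
[[ 0.647  0.17   0.045]
 [ 0.67  -0.085  0.045]
 [ 0.505 -0.1    0.045]
 [ 0.482  0.154  0.045]] [0.576 0.035 0.045] 0.25692916216489353 0.1658034593959598
```

View pics/crop0.png

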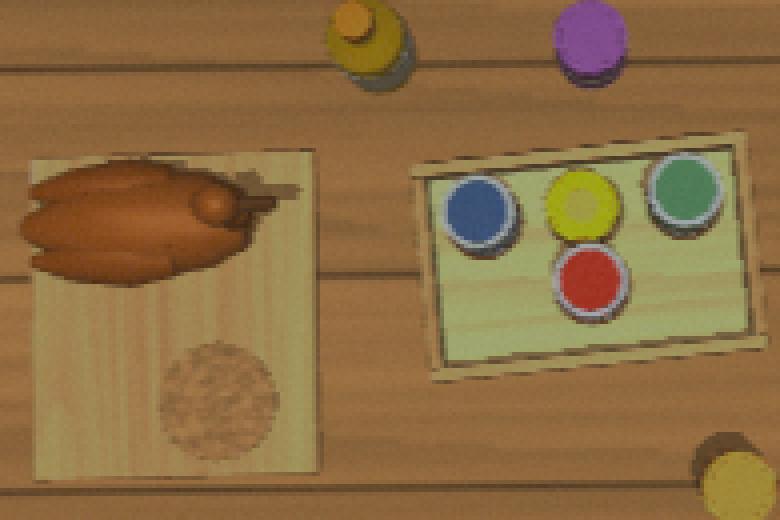

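The crop shows the tray with blue, yellow and green in the back row and red in front. The mat is centred at crop (218,401), about full-image pixel (224.3,229.9). All four measured points match the ring layout to about 2 mm, with a tray yaw of 5.2°. I'll refine the mat position and start with the green can.

```bash
cat > rob.py <<'E'
from cell import arm,kin,capture,sign_off
import numpy as np
h=np.radians(2.6); Q=[0,np.cos(h),np.sin(h),0]
XA=np.array([.9957,.0922]); YA=np.array([-.0922,.9957])
SPOT={"green":(.6208,-.0375),"red":(.5553,.0335),"blue":(.6066,.1162)}
TIN=(.6145,.0388)
D=np.array([.520,-.342]); DY=np.array([-.097,.995])
SLOT={"green":D-.088*DY,"red":D,"blue":D+.088*DY}
ZT,ZD,UP=.073,.0663,.21
def pick(xy,z,op=.8,near=.05,up=UP,effort=45):
    arm.move_linear([*xy,z+near],velocity=.25)
    arm.move_linear([*xy,z],velocity=.08)
    arm.command_gripper(0.0,effort)
    print("grip",round(arm.get_finger_gap(),3),round(arm.get_grip_force(),1),np.round(arm.get_wrist_force(),1))
    arm.move_linear([*xy,z+.02],velocity=.08); arm.move_linear([*xy,up],velocity=.25)
def place(xy,z,op=.8,up=UP):
    arm.move_linear([*xy,up],velocity=.35)
    arm.move_linear([*xy,z+.02],velocity=.25); arm.move_linear([*xy,z],velocity=.05)
    print("placed",round(arm.get_finger_gap(),3),np.round(arm.get_wrist_force(),1),np.round(arm.get_position(),4))
    arm.command_gripper(op); arm.wait(.1)
    arm.move_linear([*xy,z+.04],velocity=.12); arm.move_linear([*xy,up],velocity=.3)
E
python3 - <<'E'
from rob import *
from vis import *
c=dict(np.load("top0.npz")); s=dict(np.load("side0.npz"))
hsv=cv2.cvtColor(cv2.GaussianBlur(c["color"],(5,5),0),cv2.COLOR_BGR2HSV)
b=hsv[242,200].astype(int); mt=hsv[230,224].astype(int); print("board",b,"mat",mt)
roi=hsv[205:247,182:246,2].astype(np.uint8)
t,m=cv2.threshold(roi,0,255,cv2.THRESH_OTSU|cv2.THRESH_BINARY_INV)
ct=max(cv2.findContours(cv2.morphologyEx(m,cv2.MORPH_OPEN,np.ones((5,5))),0,2)[0],key=cv2.contourArea)
(u,v),r=cv2.minEnclosingCircle(ct); print("mat px",u+182,v+205,r,ray(c,u+182,v+205,.019).round(4),ray(c,224.3,229.9,.019).round(4),"r mm",r/480.65*1.478)
for col,box in(("blue",(308,166,332,182)),("red",(296,184,320,198)),("green",(322,198,345,214))):
    p,ce,st=lid(s,col,box,.088,90); print(col,"side",p.round(4),ce.round(1),st[2:])
M=np.array([.503,.306])
for xy in[*SPOT.values(),*SLOT.values(),M]:
    for z in(.05,.25):
        j=kin.solve_ik([*xy,z],Q); print(None if j is None else np.round(j,2))
E
```

```text
board [ 20 124 160] mat [ 15 141 145]
mat px 224.20754623413086 229.96226501464844 15.437350273132324 [0.4691 0.3211 0.019 ] [0.4693 0.3208 0.019 ] r mm 0.047469892236949085
blue side [0.6075 0.1165 0.088 ] [319.7 172.9] [14  9 88]
red side [0.5564 0.0341 0.088 ] [307.6 191.4] [ 15  10 116]
green side [ 0.6215 -0.037   0.088 ] [333.1 205.5] [ 15  10 115]
[-0.08  0.7   1.73 -0.    0.72  1.4 ]
[-0.08  0.42  1.64 -0.    1.08  1.4 ]
[ 0.04  0.63  1.88 -0.    0.63  1.52]
[ 0.04  0.33  1.79 -0.    1.03  1.52]
[ 0.17  0.69  1.74 -0.    0.71  1.65]
[ 0.17  0.42  1.65 -0.    1.08  1.65]
[-0.7   0.76  1.58 -0.    0.8   0.78]
[-0.7   0.51  1.5  -0.    1.13  0.78]
[-0.6   0.7   1.73 -0.    0.72  0.88]
[-0.6   0.42  1.64 -0.    1.08  0.88]
[-0.48  0.65  1.84 -0.    0.65  1.  ]
[-0.48  0.35  1.75 -0.    1.04  1.  ]
[ 0.53  0.66  1.8  -0.    0.67  2.01]
[ 0.53  0.37  1.71 -0.    1.05  2.01]
```

Both cameras agree to within 1 mm, and the mat is at (0.469, 0.321). I'll move the green can now.

Run:
```python
from rob import *
from vis import cv2
arm.command_gripper(.8,45)
arm.move_ptp([.45,.2,.3],Q)
arm.move_ptp([*SPOT["green"],UP],Q); print(arm.get_clock(),arm.get_position().round(4))
pick(SPOT["green"],ZT); 
cv2.imwrite("pics/s1.png",capture("side")["color"])
place(SLOT["green"],ZD); print(arm.get_clock())
cv2.imwrite("pics/s2.png",capture("side")["color"])
a=cv2.imread("pics/s1.png")[100:390,200:460];b=cv2.imread("pics/s2.png")[100:390,200:460]
cv2.imwrite("pics/s12.png",cv2.resize(np.hstack([a,b]),None,fx=1.5,fy=1.5))
```

```text
3.275 [ 0.6206 -0.0364  0.2104]
grip 0.62 47.4 [0.3 0.6 3. ]
placed 0.619 [-1.2  1.8  4.3] [ 0.5287 -0.4297  0.0668]
9.7583
```

View pics/s12.png

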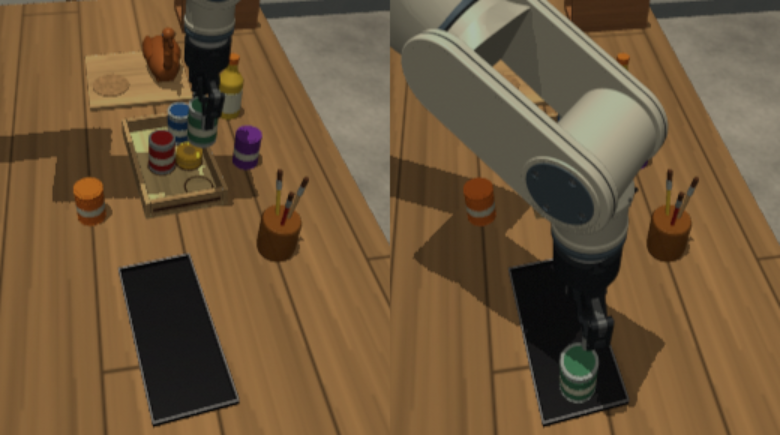

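The left half shows the green can lifted clear. The right half shows it standing upright at the near end of the drip tray, around (578,372). Each transfer takes only about 6.5 s, so I'll slow down and add settling waits for red and blue.

```bash
sed -i 's/    arm.command_gripper(0.0,effort)/    arm.wait(.3); print("at",np.round(arm.get_position(),4))\n    arm.command_gripper(0.0,effort)/; s/velocity=.05)$/velocity=.04); arm.wait(.3)/; s/velocity=.35/velocity=.25/; s/velocity=.3)/velocity=.2)/' rob.py
python3 - <<'E'
from rob import *
from vis import cv2,lid
for k in("red","blue"):
    arm.move_linear([*SPOT[k],UP],velocity=.3)
    pick(SPOT[k],ZT); place(SLOT[k],ZD); print(arm.get_clock())
arm.move_linear([*TIN,.2],velocity=.25)
s=capture("side"); cv2.imwrite("pics/s3.png",s["color"])
for k in SLOT:
    p,ce,st=lid(s,k,(270,255,370,385),.081,90); print(k,p.round(4),SLOT[k].round(4),ce.round(0),st[2:])
arm.move_linear([.45,-.1,.25],velocity=.3)
t=capture("top"); p,ce,st=lid(t,"yellow",(303,168,335,195),.038,140); print("tin",p.round(4),ce,st)
a=t["color"][150:250,160:360]; cv2.imwrite("pics/t3.png",np.vstack([cv2.resize(a,(600,300)),cv2.resize(s["color"][140:390,150:450],(360,300))[:, :360].copy() if 0 else cv2.resize(s["color"][140:390,130:630],(600,300))]))
E
```

```text
at [0.5556 0.0335 0.0734]
grip 0.624 46.8 [-1.9  0.5  5.8]
placed 0.623 [-1.6  2.   5.9] [ 0.5199 -0.342   0.0666]
19.175
at [0.6069 0.1162 0.0734]
grip 0.619 47.4 [-0.   0.8  4.8]
placed 0.617 [-2.2  1.8  5.2] [ 0.5114 -0.2544  0.0666]
28.5833
green [ 0.5291 -0.4305  0.081 ] [ 0.5285 -0.4296] [326. 340.] [ 20  19 310]
red [ 0.5206 -0.3432  0.081 ] [ 0.52  -0.342] [315. 304.] [ 20  18 274]
blue [ 0.5125 -0.2559  0.081 ] [ 0.5115 -0.2544] [307. 273.] [ 18  15 205]
tin [0.6142 0.0407 0.038 ] [315.05109489 181.09854015] [306 172  19  19 274]
```

View pics/t3.png

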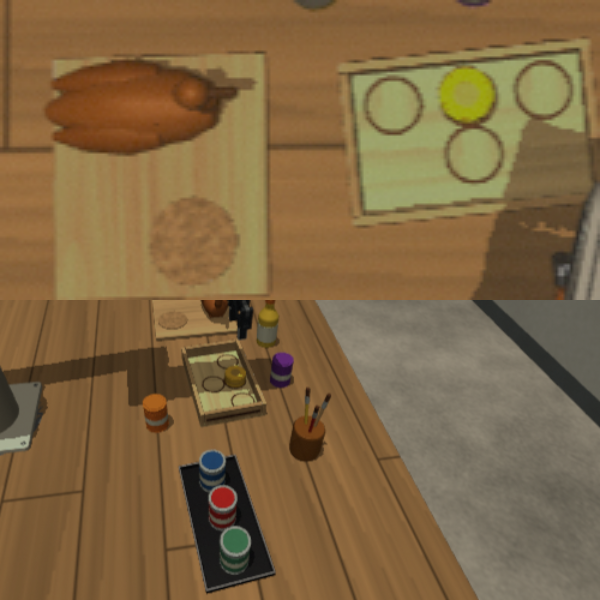

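The top half shows all four rings, with the tin on the middle back one and everything else undisturbed. The bottom half shows blue, red and green upright in the drip tray. The tin is next.

Run:
```python
from rob import *
from vis import *
T=(.6143,.0400); M=(.469,.321); Z=.0365
arm.move_linear([*T,.2],velocity=.25); arm.command_gripper(.85,45)
pick(T,Z,near=.04,up=.2)
arm.move_linear([.48,.06,.2],velocity=.25)
place(M,Z+.0093,op=.85,up=.2); print(arm.get_clock())
arm.move_linear([.45,0,.25],velocity=.25)
arm.command_gripper(.8)
t=capture("top"); s=capture("side")
p,ce,st=lid(t,"yellow",(205,212,245,248),.047,140); print("tin",p.round(4),ce,st)
p,ce,st=lid(s,"yellow",(258,140,292,172),.047,140); print("tin side",p.round(4),ce,st)
a=t["color"][150:250,160:360]; cv2.imwrite("pics/t4.png",np.vstack([cv2.resize(a,(600,300)),cv2.resize(s["color"][100:200,230:430],(600,300))]))
```

```text
at [0.6145 0.04   0.0369]
grip 0.641 47.1 [-0.2  0.9  5.6]
placed 0.643 [-1.6 -2.2  6.7] [0.4689 0.321  0.0461]
40.375
tin [0.469  0.3189 0.047 ] [222.96853147 230.04545455] [214 221  19  19 286]
tin side [0.4888 0.3142 0.047 ] [278.2962963  150.40740741] [277 147   4   8  27]
```

View pics/t4.png

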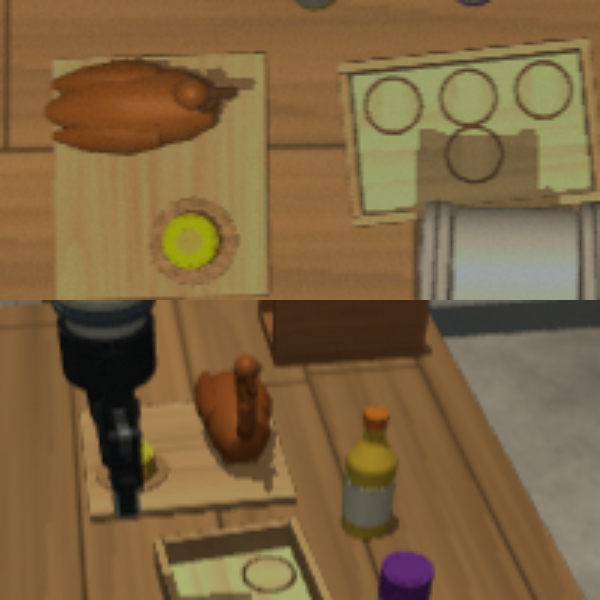

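The tin sits in the middle of the mat, at about (190,241) in the top half; the small shift from the mat's outline is parallax. The swan, bottle and rings are undisturbed. Now I'll put the cans back.

Run:
```python
from rob import *
from vis import *
for k in("green","red","blue"):
    arm.move_linear([*SLOT[k],UP],velocity=.3)
    pick(SLOT[k],ZD); place(SPOT[k],ZT+.0003); print(k,arm.get_clock())
arm.move_linear([.45,0,.3],velocity=.25); arm.move_ptp([.35,-.3,.35],Q)
t=capture("top"); s=capture("side"); t0=dict(np.load("top0.npz")); s0=dict(np.load("side0.npz"))
for k,b,bs in(("blue",(272,165,305,200),(308,166,332,182)),("green",(328,160,355,195),(322,198,345,214)),("red",(303,188,331,215),(296,184,320,198))):
    for n,c,c0,bb in(("top",t,t0,b),("side",s,s0,bs)):
        try: print(k,n,"shift mm",((lid(c,k,bb,.088,80)[0]-lid(c0,k,bb,.088,80)[0])*1e3).round(1))
        except Exception as e: print(k,n,"hidden")
print(lid(s,"yellow",(258,140,292,172),.047,140))
a=t["color"][125:250,160:360]; cv2.imwrite("pics/t5.png",np.vstack([cv2.resize(a,(480,300)),cv2.resize(s["color"][110:260,230:470],(480,300))]))
print(arm.get_clock())
```

```text
at [ 0.5287 -0.4297  0.0668]
grip 0.619 47.5 [0.3 0.5 3.9]
placed 0.619 [-3.1  1.   6.2] [ 0.6208 -0.0375  0.0739]
green 51.5167
at [ 0.5202 -0.3421  0.0667]
grip 0.621 47.1 [-1.6  0.2  4.5]
placed 0.619 [-2.  -0.1  7. ] [0.5553 0.0336 0.0738]
red 60.3917
at [ 0.5117 -0.2546  0.0667]
grip 0.617 46.7 [-1.   0.2  6.1]
placed 0.619 [-1.8 -0.   5.2] [0.6066 0.1163 0.0738]
blue 69.2
blue top shift mm [-0.  -1.9  0. ]
blue side shift mm [-0.1 -2.7  0. ]
green top shift mm [-0.5 -2.1  0. ]
green side shift mm [-0.5 -2.5  0. ]
red top shift mm [ 0.1 -1.7  0. ]
red side shift mm [-0.  -2.2  0. ]
(array([0.46970247, 0.31542702, 0.047     ]), array([273.        , 150.61904762]), array([266, 146,  15,  10, 105], dtype=int32))
71.525
```

View pics/t5.png

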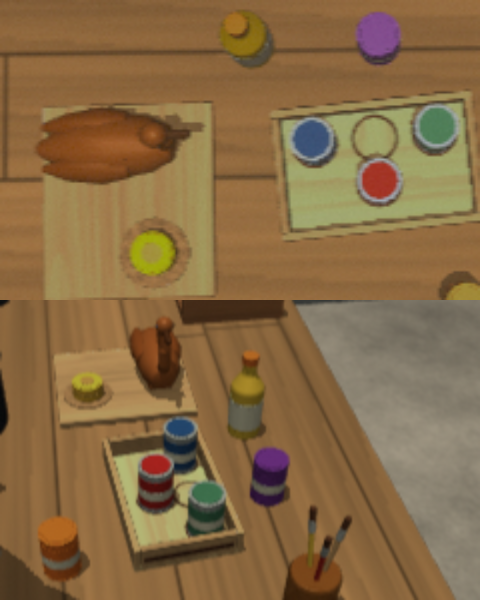

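Everything is upright and in place: the tin on the mat, the cans on their rings and the other objects untouched. Both cameras agree that each can sits about 2 mm towards -y of where it started, so I'll regrip each one and shift it back by that amount.

Run:
```python
from rob import *
from vis import *
arm.move_ptp([.45,0,.3],Q)
for k in("green","red","blue"):
    p=np.array(SPOT[k]); n=p+.0022*YA; z=ZT+.0003
    arm.move_linear([*p,.16],velocity=.3)
    arm.move_linear([*p,z+.03],velocity=.25); arm.move_linear([*p,z],velocity=.1); arm.wait(.2)
    arm.command_gripper(0,45); arm.move_linear([*p,z+.006],velocity=.04); arm.move_linear([*n,z+.006],velocity=.02)
    arm.move_linear([*n,z+.0003],velocity=.03); arm.wait(.3); print(k,arm.get_position().round(4),arm.get_wrist_force().round(1))
    arm.command_gripper(.8); arm.wait(.1); arm.move_linear([*n,z+.04],velocity=.12); arm.move_linear([*n,.16],velocity=.25); print(arm.get_clock())
arm.move_linear([.45,0,.3],velocity=.3); arm.move_ptp([.35,-.3,.35],Q)
t=capture("top"); s=capture("side"); t0=dict(np.load("top0.npz")); s0=dict(np.load("side0.npz"))
for k,b,bs in(("blue",(272,165,305,200),(308,166,332,182)),("green",(328,160,355,195),(322,198,345,214)),("red",(303,188,331,215),(296,184,320,198))):
    for n,c,c0,bb in(("top",t,t0,b),("side",s,s0,bs)):
        print(k,n,"shift mm",((lid(c,k,bb,.088,80)[0]-lid(c0,k,bb,.088,80)[0])*1e3).round(1))
print(arm.get_clock())
a=t["color"][125:250,160:360]; cv2.imwrite("pics/t6.png",np.vstack([cv2.resize(a,(480,300)),cv2.resize(s["color"][110:260,230:470],(480,300))]))
```

```text
green [ 0.621  -0.0353  0.074 ] [-0.7  1.1  5.3]
77.3583
red [0.5555 0.036  0.0738] [-0.9  2.4  4.5]
81.5417
blue [0.6068 0.1185 0.074 ] [-0.9  0.8  5.4]
85.725
blue top shift mm [-0.2  0.3  0. ]
blue side shift mm [0.1 0.9 0. ]
green top shift mm [-0.3 -0.2  0. ]
green side shift mm [-0.5  0.2  0. ]
red top shift mm [-0.3  0.2  0. ]
red side shift mm [-0.7 -0.3  0. ]
87.9917
```

View pics/t6.png

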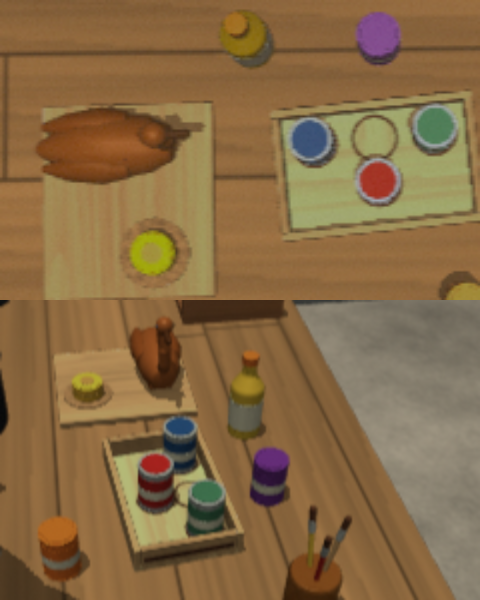

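All three cans now read within 1 mm of their starting spots, and the picture shows them upright at (312,139), (378,181) and (435,127). The tin is centred on the mat and the arm is clear, so I'm handing in.

```bash
python3 -c "
from cell import sign_off
print(sign_off())"
```

```text
the job is handed in; nothing more can be done
None
```

The job is handed in after about 88 s of robot time: all three cans are back within about 1 mm of where they started (after one small regrip each to correct a 2 mm offset), the wax tin stands within about 2 mm of the mat's centre by camera, and the swan, glue bottle and brush jar look undisturbed in the pictures.

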